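# Load a chart-paper roll on its sprung spindle into the recorder

### The arm

A 6-joint arm with a two-finger parallel gripper is mounted at the origin on the work surface. World frame = base frame: x ahead of the robot, y to its left, z up, the work surface at z = 0. Lengths are in m, angles in rad, forces in N, time in s.
With the tool pointing down it reaches from about 0.25 to 0.725 m from the base axis. Payload 4 kg.
Tool frame: the origin (TCP) lies on the centre line of the jaws, within the pads' length; the fingertips stand 17 mm ahead of it and the grasp point (between the pads) lies 2 mm behind it; z points along the fingers, y is the line along which they close (so a half turn about z gives the same grasp; the last joint's range is limited). The gripper opens to 85 mm and grips with 20 to 120 N. Pads are 22 mm wide; open, the fingers measure 114 mm over their backs; the gripper's body (76 mm by 85 mm) begins 54 mm behind the grasp point. The pads swing forward as they close: fully open they stand 13 mm farther back than shut.
Start: joints at [0, 0.241, 0.005, 1.335, 0, 1.571], TCP at [0.5, -0, 0.248] pointing down, gripper open.
Joint ranges: [-2.72, 2.72], [-1.05, 1.87], [-1.09, 1.28], [-1.99, 2.15], [-1.42, 1.44], [-3.14, 3.14]. Speed limits (rad/s): [2.79, 2.79, 3.14, 3.14, 3.14, 3.14].

### API

Orientations are given as a unit quaternion [x, y, z, w].
In Python, from workcell import get_obs, imaging, order gives the robot as it stands.
- The arm moves only by the tool apply_moves, never from a script. Its argument "targets" is a list that holds one entry, the list of rows, each a list of 5 numbers: the shift along the world's x, y, z in units of 40 mm (1.0 is 40 mm), then the turn about the world's z in degrees, then the gripper command: -1 is shut, 1 is fully open, values between are in proportion. In form: [[[dx, dy, dz, turn, fingers], ...]]. A call has 1 to 8 rows; each row shifts and turns the commanded pose from where the row before left it; what a row does not reach is not made up. A row lasts 1/12 s, in which the tool goes at most 41.7 mm and 7.16 degrees, less where a joint would pass 70% of its speed; a pose out of reach is approached as far as the arm can. A call is refused whole if a number of a shift passes 1 or a number of a turn 7.16, either way. A call with a gripper value outside its range is refused whole. The fingers move at their own pace and stop on an object; the grip force is fixed at half the most. Time passes only in rows, so rows that do not move let the fingers close. It gives the time, the measured TCP pose, the force, the opening and the grip force at its end, in the units of the state.
- get_obs(): the state, without advancing time (a new reading comes with each control period).
- imaging.camera(name): name is "scene" or "side" or "wrist"; returns (picture, depth): 400x640x3 uint8, blue, green, red; 400x640 float32, m along the optical axis (not along the pixel's ray), 0 where there is no reading.
- imaging.get_calibration(name): a dict with "camera_matrix" (3x3 intrinsics, pixels), "eye" and "rotation" of the camera in the world; the wrist camera has in their place "hand_eye" (4x4, takes a point from camera to tool coordinates, whose origin is the TCP and whose axes are the flange's). Camera axes: x right, y down, z forward; pixel columns grow to the right and rows downward; lengths in m; the calibration is good to about 2 mm. A picture is of the moment at which its call begins: read the wrist's pose just before it. get_calibration takes no time and is no camera call.
- order.job_done(): hands the job in; it is judged then, once.
The state is a dict: "clock": time; "joint_pos": joint angles; "joint_vel": joint speeds; "tau": joint torques, N m; "eef_pos": TCP position; "tool_rot": TCP orientation; "ft_force": force on the tool from outside, world axes, zero at the start; "ft_torque": the same for the moment, N m; "grip_width": finger opening in m; "grasp_force": force on a finger pad.
Only numpy, scipy, OpenCV 4.12 (cv2) and the standard library are available. Lean on these libraries where they do the work, as an engineer would, in place of code of your own. Each camera call takes 0.05 s, during which the arm holds its last target. There are 200 camera calls.

### The job

Slide the storage clamp's red-knobbed jaw fully back and leave it there, then lift the chart-paper roll out of the clamp. Load it in the recorder under the carrying handle: push the orange sprung plunger in so that the spindle fits between the blue and the orange cheek, and release it there so that the blue pin and the orange plunger both sit fully home in their pockets, with the roll let go and still. Do not knock over or push aside the spray bottle or the gel bottle.

Things in the scene. Friction and masses are not known exactly. Their poses are not given: they have to be found in the camera images.
- roll: White paper roll on a sprung spindle, about 160 g (varies), 40 mm in diameter, 100 mm long. Origin at its middle; own y axis along the spindle, towards the orange plunger (end faces at y -50 and +50 mm). Its turn about y does not matter. At the start it lies level in the clamp, axis 52 mm above the table.
- pin_tip (a point): Tip of the fixed blue pin at the roll's -y end: 10 mm in diameter, round nose, stands out 12 mm from the roll (tip at y -62 mm).
- plunger_tip (a point): Tip of the orange sprung plunger at the roll's +y end: 10 mm in diameter, round nose, stands out 36 mm when free (tip at y +86 mm) and 2 mm when fully pushed in.
- plunger (a joint): How far the plunger is pushed in, m: 0 free, 0.034 at its end stop. Its spring pushes out with 2 N at 0, growing by 0.12 N per mm (about 6 N at the end).
- clamp: Fixed aluminium storage clamp, base plate x +-40, y -143 to +102, 10 mm thick. Origin on the table under the middle of the stored roll; y axis along the stored roll, towards its plunger. A steel stop plate 65 mm high and 40 mm wide stands at y +93 mm; the sliding jaw is at the -y end.
- saddles (a point): Midway between the clamp's two grey saddles, at the underside of the stored roll (32 mm above the table). The saddles are at y +-38 mm, 12 mm thick, 56 mm wide in x, 42 mm high with lips; between them the roll is free for fingers on both sides.
- jaw (a joint): Travel of the clamp's sliding jaw along the clamp's -y, m: 0 closed (starts at 0 to 0.003), 0.045 fully open. About 2 N of friction; it stays where it is left. Closed, its lip reaches 9 mm over the blue pin and keeps the roll from being lifted.
- jaw_knob (a point): Grip point on the jaw's red upright post, 14 x 14 mm, sides parallel to the clamp's x and y, standing from 68 to 112 mm above the table; this point is on its axis 96 mm above the table.
- recorder: Fixed cream chart recorder. Origin on the table under the middle of the roll's seat; x to its back, y along the seated spindle, towards the orange cheek. Console 50 mm high, x -60 to +200, y +-155 mm, raised panel 79 mm high at x +105 to +195. Two cheeks stand on it: blue (-y) and orange (+y), 40 mm wide, inner faces at y -61 and +61 mm.
- seat (a point): Middle of the roll's seat: on the line joining the pockets, 120 mm above the table. The roll goes in along a line sloping 40 deg from vertical, direction (0.643, 0, -0.766) in the recorder's frame. Back up this slope from here the blue cheek ends at 16 mm, the orange one at 50 mm. Grey ribs at y +-40 mm (12 mm thick) stop the roll 1 mm past the seat.
- pin_pocket (a point): Centre of the bottom of the blue cheek's pocket, for the blue pin: a blind square hole 16 x 16 mm, 8 mm deep, square to the 40 deg slope, mouth at y -61, bottom at y -69 mm in the recorder's frame.
- plunger_pocket (a point): Centre of the bottom of the orange cheek's pocket, for the plunger: likewise 16 x 16 mm, 8 mm deep, mouth at y +61, bottom at y +69 mm. Above it the cheek is flat, so the plunger can be pushed in against it while the blue pin is still clear above the blue cheek, then slid down to the pocket.
- handle_bar (a point): Middle of the recorder's black handle bar, 22 mm in diameter along y, 235 mm above the table and 10 mm behind the seat, on posts at y +-138 mm (26 mm in x, 18 in y). It leaves no room for a gripper pointing straight down; one tilted about 40 deg, pointing down and to the recorder's +x, has room.
- spray: Loose yellow spray bottle, 72 mm in diameter, 173 mm tall; origin at the centre of its underside. Leave alone.
- gel: Loose white gel bottle, 60 mm in diameter, 160 mm tall; origin at the centre of its underside. Leave alone.
There are look-alikes about, which are no part of the job. Several things have the shape of the roll; the one meant has the colours described above.

How it is judged:
On the way, in this order (a step that is already met when the one before it is completed fails the run):
1. the jaw is slid back (at least 35 mm) with the roll still lying in the clamp (value of joint jaw above 0.035 m and distance of roll from where it was at the start of the episode below 0.02 m), for 0.2 s.
2. the roll is lifted out of the clamp, at least 40 mm up (z of roll in the frame of clamp above 0.092 m), for 0.1 s.
At the end, for the whole second after the job is handed in: The blue pin and the orange plunger both reach at least 4 mm into their 8 mm deep pockets, each tip within 9 mm of its pocket's bottom centre; the roll is at rest and the clamp's jaw still at least 30 mm open (y of pin_tip in the frame of recorder below -0.065 m and distance between pin_tip and pin_pocket below 0.009 m and y of plunger_tip in the frame of recorder above 0.065 m and distance between plunger_tip and plunger_pocket below 0.009 m and linear speed of roll below 0.02 m/s and value of joint jaw above 0.03 m); the robot touches nothing.
It fails at once if the spray bottle or the gel bottle is moved by more than 30 mm or tipped by more than 0.35 rad (distance of any of spray, gel from where it was at the start of the episode above 0.03 m or angle between any of spray, gel's own z axis and vertical above 0.35 rad).
It also fails if it takes over 59 s, if anything falls off the work surface, if the arm or the gripper's body presses on something with over 40 N, if the wrist force passes 120 N, or if a joint passes its speed limit or range.

## Working session

There is one attempt and no reset: what is moved stays moved. The work goes in short steps, Python scripts to look and compute and a tool call to move; the robot and the scene stay as the last step left them, time stands still between calls to the robot, and variables do not carry over. Pictures are saved under pics/ and viewed, at most 10 in all, crops included, and the job is handed in when it is done.

Besides the shell and the picture viewer there is one more tool, called after "Call:" as a command line: name --argument value ..., lists and objects as JSON in quotes. apply_moves: Moves the arm, as the interface text tells. Its arguments: {"type":"object","properties":{"targets":{"type":"array","items":{"type":"array","items":{"type":"array","items":{"type":"number"}}}}},"required":["targets"]}

```bash
mkdir -p pics; ls
cat > h.py <<'E'
import numpy as np, cv2
from workcell import get_obs, imaging, order
def cam(n):
    o=get_obs(); p,d=imaging.camera(n); c=imaging.get_calibration(n); K=np.array(c['camera_matrix'])
    if 'eye' in c: R=np.array(c['rotation']); e=np.array(c['eye'])
    else:
        from scipy.spatial.transform import Rotation as Ro
        H=np.array(c['hand_eye']); T=Ro.from_quat(o['tool_rot']).as_matrix()
        R=T@H[:3,:3]; e=T@H[:3,3]+np.array(o['eef_pos'])
    return p,d,K,R,e
def cloud(d,K,R,e):
    v,u=np.mgrid[:d.shape[0],:d.shape[1]]
    P=np.stack([(u-K[0,2])/K[0,0]*d,(v-K[1,2])/K[1,1]*d,d],-1)
    return P@R.T+e
E
python3 - <<'E'
from h import *
for n in ('scene','side'):
    p,d,K,R,e=cam(n); cv2.imwrite(f'pics/{n}0.png',p); np.savez(f'{n}0.npz',p=p,d=d,K=K,R=R,e=e); print(n,e,R.tolist(),K[0,0])
print(get_obs())
E
```

```text
pics
scene [1.19697409 0.01398623 0.79795688] [0.6353191773832, 0.6544936312620375, -0.2913842519071109, -0.28827564452637927] 370.4836205557664
side [ 0.12700564 -0.97243325  1.17544529] [0.908069135842915, -0.1706710931046996, 0.06329549931580158, -0.37719425005467916] 475.26399441095236
{'clock': 0.1, 'joint_pos': array([1.14848178e-05, 2.41340634e-01, 3.85250346e-03, 1.33521634e+00,
       1.59323545e-05, 1.57080924e+00]), 'joint_vel': array([ 0.00026648,  0.0008005 ,  0.00258548,  0.00044556, -0.00114734,
       -0.00130177]), 'tau': array([-3.57412864e-04, -3.73140085e+01,  2.53010201e+01,  1.07858295e-02,
        2.43542411e-05, -2.54672034e-05]), 'eef_pos': array([4.99456896e-01, 1.03007910e-05, 2.47498005e-01]), 'tool_rot': array([ 7.07106971e-01,  7.07105947e-01, -6.69005777e-04, -6.80255185e-04]), 'ft_force': array([0.09132187, 0.60683991, 0.12343398]), 'ft_torque': array([0.01561604, 0.02575684, 0.04053477]), 'grasp_force': 0.0, 'grip_width': 0.08601707530774697}
```

View pics/scene0.png

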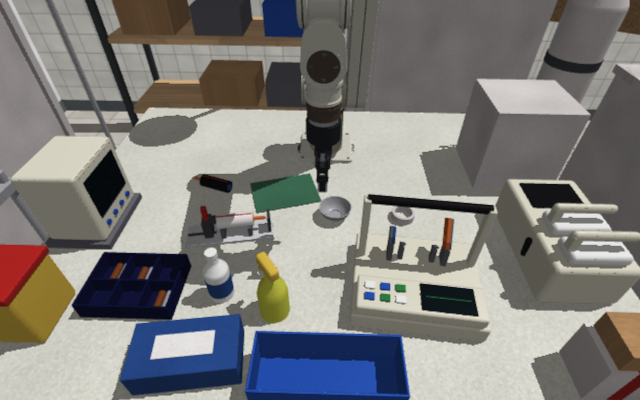

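View pics/side0.png

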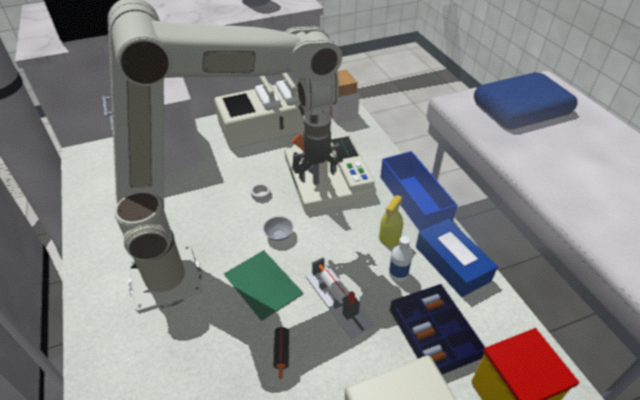

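Look-alikes for the roll: black roll with orange tip (scene 213,183), small rolls in the dark organiser (scene 117,270; 145,272; 162,298), and the white roll with orange plunger in the clamp (scene 235,222). I choose the clamped one and will check it in a crop. The recorder with blue cheek (391,242), orange cheek (447,238) and handle bar (430,204) is unique.

```bash
cat >> h.py <<'E'
from scipy.spatial.transform import Rotation as Ro
def load(n):
    z=np.load(n+'0.npz'); R=Ro.from_quat(z['R']).as_matrix(); return z['p'],z['d'],cloud(z['d'],z['K'],R,z['e'])
E
sed -i "s/R=np.array(c\['rotation'\])/R=Ro.from_quat(c['rotation']).as_matrix()/" h.py
python3 - <<'E'
from h import *
np.set_printoptions(precision=4,suppress=True)
for n,cb,rb in (('scene',(180,195,285,255),(345,185,505,345)),('side',(300,250,370,335),(280,130,380,220))):
    p,d,P=load(n); hsv=cv2.cvtColor(p,cv2.COLOR_BGR2HSV).astype(int); H,S,V=hsv[...,0],hsv[...,1],hsv[...,2]
    v,u=np.mgrid[:400,:640]; box=lambda b:(u>=b[0])&(u<b[2])&(v>=b[1])&(v<b[3])&(d>0)
    C=box(cb); B=box(rb)
    def rep(name,m):
        q=P[m]
        if len(q)<4: print(n,name,len(q)); return
        c=q-q.mean(0); w=np.linalg.svd(c,full_matrices=False)[2][0]
        print(n,name,len(q),'px',u[m].mean().round(),v[m].mean().round(),'med',np.median(q,0),'lo',np.percentile(q,3,0),'hi',np.percentile(q,97,0),'dir',w)
    rep('red',C&((H<5)|(H>174))&(S>140)&(P[...,2]>.06))
    rep('orange',C&(H>=5)&(H<18)&(S>130)&(P[...,2]>.03))
    rep('white',C&(S<50)&(V>110)&(P[...,2]>.045)&(P[...,2]<.085))
    rep('bar',B&(V<60)&(P[...,2]>.215)&(P[...,2]<.26))
    rep('bluechk',B&(H>100)&(H<125)&(S>100)&(P[...,2]>.09))
    rep('orchk',B&(H>=3)&(H<18)&(S>130)&(P[...,2]>.09))
    rep('console',B&(P[...,2]>.044)&(P[...,2]<.056))
    rep('panel',B&(P[...,2]>.072)&(P[...,2]<.086))
    if n=='scene':
        for nm,b in (('spray',(250,250,295,325)),('gel',(198,245,238,305))):
            m=box(b)&(P[...,2]>.03)&(P[...,2]<.2); rep(nm,m&(S>60))
p=cv2.imread('pics/scene0.png'); q=cv2.imread('pics/side0.png')
a=cv2.resize(p[190:260,175:300],(500,280),interpolation=2); b=cv2.resize(q[250:345,290:390],(295,280),interpolation=2)
c=cv2.resize(p[190:345,345:505],(289,280),interpolation=2)
cv2.imwrite('pics/crop.png',np.hstack([a,c]))
E
```

```text
scene red 75 px 204.0 213.0 med [ 0.4763 -0.3235  0.0903] lo [ 0.4645 -0.3296  0.0674] hi [ 0.479  -0.3191  0.11  ] dir [ 0.0331 -0.0056 -0.9994]
scene orange 30 px 259.0 217.0 med [ 0.4466 -0.1808  0.0529] lo [ 0.4406 -0.1974  0.0504] hi [ 0.452  -0.1675  0.0556] dir [ 0.1934 -0.981   0.0122]
scene white 398 px 236.0 220.0 med [ 0.4695 -0.2415  0.0615] lo [ 0.4435 -0.2899  0.0469] hi [ 0.4823 -0.1831  0.0697] dir [ 0.2318 -0.9728  0.0021]
scene bar 1066 px 431.0 204.0 med [0.5797 0.2466 0.2411] lo [0.5623 0.1188 0.2312] hi [0.5951 0.3678 0.2451] dir [ 0.1024  0.9947 -0.0002]
scene bluechk 53 px 391.0 250.0 med [0.5753 0.1767 0.1252] lo [0.5576 0.087  0.0905] hi [0.8196 0.1806 0.1417] dir [ 0.9616 -0.2272 -0.1537]
scene orchk 209 px 447.0 233.0 med [0.5708 0.3059 0.1378] lo [0.5392 0.3015 0.1077] hi [0.5978 0.3126 0.1669] dir [ 0.659  -0.0665 -0.7492]
scene console 5211 px 415.0 271.0 med [0.6056 0.2377 0.0481] lo [0.5096 0.0836 0.0451] hi [0.7688 0.3821 0.0531] dir [-0.2428  0.9701  0.0006]
scene panel 4784 px 420.0 298.0 med [0.7194 0.2255 0.0783] lo [0.5899 0.0896 0.0735] hi [0.81
[... 531 characters left out ...]
4 -0.1771  0.0539] lo [ 0.4357 -0.1871  0.0427] hi [ 0.4484 -0.1594  0.0598] dir [ 0.2228  0.8814 -0.4165]
side white 376 px 332.0 282.0 med [ 0.4448 -0.2459  0.0671] lo [ 0.4256 -0.2995  0.0526] hi [ 0.4709 -0.1565  0.0737] dir [-0.1626  0.9864 -0.0231]
side bar 1
side bluechk 0
side orchk 95 px 298.0 141.0 med [0.5476 0.3064 0.1472] lo [0.5271 0.2994 0.1124] hi [0.5616 0.3141 0.166 ] dir [ 0.3347 -0.0124 -0.9423]
side console 1339 px 322.0 183.0 med [0.5644 0.1467 0.0493] lo [0.4961 0.0769 0.0447] hi [0.7075 0.3787 0.0544] dir [ 0.3892 -0.9212 -0.001 ]
side panel 1128 px 351.0 163.0 med [0.7089 0.1862 0.079 ] lo [0.5664 0.0856 0.0735] hi [0.7526 0.3548 0.0846] dir [-0.2234 -0.9747 -0.0055]
```

View pics/crop.png

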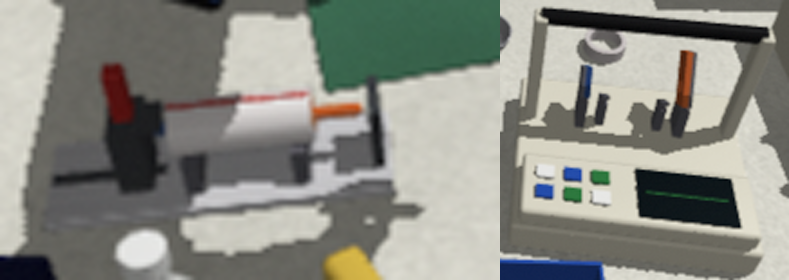

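The crop confirms it: white roll, blue pin hidden behind the jaw on the left (crop 160,115), orange plunger on the right (335,110), red post (115,95). Recorder yaw is about -6°, clamp yaw about +11°. I move over the knob now.

Call:
apply_moves --targets '[[[-0.1, -0.9, 0, 1.4, 1], [-0.1, -0.9, 0, 1.4, 1], [-0.1, -0.9, 0, 1.4, 1], [-0.1, -0.9, 0, 1.4, 1], [-0.1, -0.9, 0, 1.4, 1], [-0.1, -0.9, 0, 1.4, 1], [-0.1, -0.9, 0, 1.4, 1], [-0.1, -0.9, 0, 1.2, 1]]]'

```text
clock: 0.77
eef_pos: [0.4672, -0.2896, 0.2478]
tool_rot: [0.636, 0.772, -0.0, -0.001]
ft_force: [0.9, 0.5, 0.3]
grip_width: 0.0854
grasp_force: 0.0
```

Run:
```python
from h import *
np.set_printoptions(precision=4,suppress=True)
p,d,K,R,e=cam('wrist'); P=cloud(d,K,R,e); cv2.imwrite('pics/w1.png',p)
hsv=cv2.cvtColor(p,cv2.COLOR_BGR2HSV).astype(int); H,S,V=hsv[...,0],hsv[...,1],hsv[...,2]
v,u=np.mgrid[:400,:640]
def rep(name,m):
    q=P[m]
    if len(q)<4: print(name,len(q)); return
    w=np.linalg.svd(q-q.mean(0),full_matrices=False)[2][0]
    print(name,len(q),'px',u[m].mean().round(),v[m].mean().round(),'med',np.median(q,0),'lo',np.percentile(q,3,0),'hi',np.percentile(q,97,0),'dir',w)
D=d>0; z=P[...,2]
rep('redtop',D&((H<6)|(H>172))&(S>120)&(z>.105)&(z<.12))
rep('orange',D&(H>=5)&(H<18)&(S>130)&(z>.045)&(z<.065))
rep('rolltop',D&(S<60)&(z>.068)&(z<.078)&(abs(P[...,1]+.25)<.08)&(abs(P[...,0]-.457)<.03))
rep('blue',D&(H>100)&(H<125)&(S>110)&(z>.045)&(z<.065))
print(get_obs()['eef_pos'],e,R)
```

```text
redtop 255 px 310.0 237.0 med [ 0.4701 -0.3239  0.1112] lo [ 0.4638 -0.3316  0.1063] hi [ 0.4763 -0.318   0.1126] dir [-0.1363  0.9763 -0.168 ]
orange 412 px 313.0 65.0 med [ 0.4442 -0.1815  0.0559] lo [ 0.4388 -0.1975  0.053 ] hi [ 0.4502 -0.1657  0.0576] dir [ 0.3874 -0.9218 -0.0145]
rolltop 2377 px 312.0 144.0 med [ 0.4572 -0.2495  0.0701] lo [ 0.4411 -0.3174  0.0681] hi [ 0.4758 -0.2016  0.0723] dir [ 0.1824 -0.9832 -0.009 ]
blue 4844 px 544.0 241.0 med [ 0.7684 -0.324   0.0505] lo [ 0.5821 -0.4586  0.0455] hi [ 0.7925 -0.192   0.0641] dir [-0.7369 -0.6756 -0.0242]
[ 0.4664 -0.296   0.2475] [ 0.4534 -0.213   0.3732] [[ 0.9814  0.1827  0.0584]
 [ 0.1918 -0.9357 -0.2963]
 [ 0.0005  0.3019 -0.9533]]
```

View pics/w1.png

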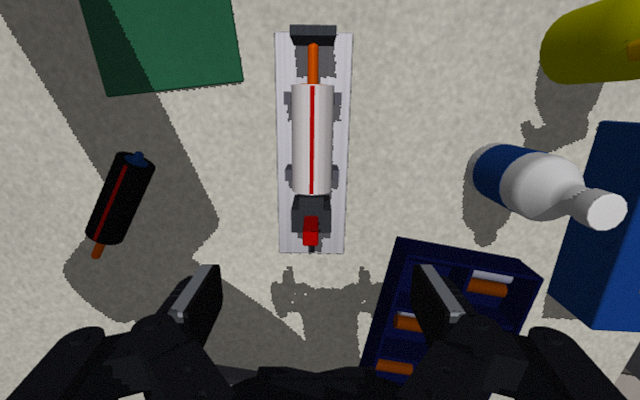

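View shows the clamp upright in the picture: red knob (310,237), roll (313,145), orange plunger (313,65), stop plate (313,35); black look-alike at (120,200). I descend towards the knob.

Call:
apply_moves --targets '[[[0.05, -0.4, -0.4, 0, 1], [0, -0.4, -0.7, 0, 1], [0, 0, -0.7, 0, 1], [0, 0, -0.5, 0, 1], [0, 0, 0, 0, 1], [0, 0, 0, 0, 1]]]'

```text
clock: 1.32
eef_pos: [0.469, -0.3192, 0.155]
tool_rot: [0.636, 0.772, -0.0, -0.002]
ft_force: [0.0, -0.5, -0.2]
grip_width: 0.0855
grasp_force: 0.0
```

Call:
apply_moves --targets '[[[0.02, -0.11, -0.5, 0, 1], [0, 0, -0.6, 0, 1], [0, 0, -0.44, 0, 1], [0, 0, 0, 0, -1], [0, 0, 0, 0, -1], [0, 0, 0, 0, -1], [0, 0, 0, 0, -1], [0, 0, 0, 0, -1]]]'

```text
clock: 1.98
eef_pos: [0.472, -0.3251, 0.0967]
tool_rot: [0.636, 0.772, 0.0, 0.002]
ft_force: [0.5, -0.5, 0.9]
grip_width: 0.0255
grasp_force: 0.0
```

Call:
apply_moves --targets '[[[0, 0, 0, 0, -1], [0, 0, 0, 0, -1], [0.04, -0.22, 0, 0, -1], [0.04, -0.22, 0, 0, -1], [0.04, -0.22, 0, 0, -1], [0.04, -0.22, 0, 0, -1], [0.04, -0.22, 0, 0, -1], [0, 0, 0, 0, -1]]]'

```text
clock: 2.65
eef_pos: [0.4767, -0.3688, 0.0964]
tool_rot: [0.637, 0.771, -0.001, -0.001]
ft_force: [-8.2, 2.5, 10.6]
grip_width: 0.0131
grasp_force: 60.1
```

Call:
apply_moves --targets '[[[0.01, -0.05, 0, 0, -1], [0, 0, 0, 0, -1], [0, 0, 0, 0, 1], [0, 0, 0, 0, 1], [0, 0, 0, 0, 1], [0, 0, 0, 0, 1], [0, 0, 0.5, 0, 1], [0, 0, 1, 0, 1]]]'

```text
clock: 3.32
eef_pos: [0.4763, -0.368, 0.1495]
tool_rot: [0.636, 0.772, -0.0, -0.006]
ft_force: [0.1, -0.4, 0.1]
grip_width: 0.0837
grasp_force: 0.0
```

Call:
apply_moves --targets '[[[0, 0, 0.9, 0, 1], [0, 0, 0.9, 0, 1], [0, 0, 0, 0, 1], [0, 0, 0, 0, 1]]]'

```text
clock: 3.65
eef_pos: [0.4809, -0.3716, 0.23]
tool_rot: [0.636, 0.772, 0.0, 0.004]
ft_force: [-0.3, 0.1, -0.1]
grip_width: 0.0856
grasp_force: 0.0
```

Run:
```python
from h import *
np.set_printoptions(precision=4,suppress=True)
p,d,K,R,e=cam('wrist'); P=cloud(d,K,R,e)
hsv=cv2.cvtColor(p,cv2.COLOR_BGR2HSV).astype(int); H,S,V=hsv[...,0],hsv[...,1],hsv[...,2]
D=d>0; z=P[...,2]
for n,m in (('red',((H<6)|(H>172))&(S>120)&(z>.105)&(z<.12)),('or',(H>=5)&(H<18)&(S>130)&(z>.045)&(z<.065)&(P[...,1]>-.22)),
 ('blue',(H>95)&(H<130)&(S>90)&(z>.045)&(z<.065)&(abs(P[...,0]-.466)<.03)),('white',(S<60)&(z>.066)&(z<.078)&(P[...,1]>-.31)&(abs(P[...,0]-.457)<.03)) ):
    q=P[m&D]; print(n,len(q),np.median(q,0),q.min(0),q.max(0)) if len(q) else print(n,0)
print(get_obs()['eef_pos'])
```

```text
red 317 [ 0.478  -0.3673  0.1114] [ 0.4708 -0.3758  0.1051] [ 0.4855 -0.3608  0.113 ]
or 0
blue 229 [ 0.4627 -0.307   0.0561] [ 0.4361 -0.5989  0.0516] [ 0.471  -0.2976  0.0647]
white 2966 [ 0.4589 -0.2581  0.0698] [ 0.4383 -0.2994  0.066 ] [ 0.4792 -0.2207  0.0739]
[ 0.4798 -0.3708  0.2276]
```

Call:
apply_moves --targets '[[[0, 0.5, 0.9, 0, 1], [0, 0.8, 0.6, 0, 1], [0.8, 0, 0.5, 0, 1], [0.9, 0, 0, 0, 1], [0.9, 0, 0, 0, 1], [0.9, 0, 0, 0, 1], [0.9, 0, 0, 0, 1], [0.9, 0, 0, 0, 1]]]'

```text
clock: 4.37
eef_pos: [0.6773, -0.3171, 0.3026]
tool_rot: [0.636, 0.772, 0.0, 0.0]
ft_force: [1.1, -0.2, 0.0]
grip_width: 0.0853
grasp_force: 0.0
```

Run:
```python
from h import *
np.set_printoptions(precision=4,suppress=True)
o=get_obs(); print(o['joint_pos'],o['eef_pos'],Ro.from_quat(o['tool_rot']).as_matrix())
```

```text
[-0.4379  0.8821  1.2174  1.9059  0.0002  0.94  ] [ 0.6773 -0.3171  0.3026] [[-0.1917  0.9815  0.0001]
 [ 0.9815  0.1917  0.0001]
 [ 0.0001  0.0002 -1.    ]]
```

Call:
apply_moves --targets '[[[0.9, 0, 0, 0, 1], [0.9, 0, 0, 0, 1], [0.9, 0, 0, 0, 1], [0.9, 0, 0, 0, 1]]]'

```text
clock: 4.7
eef_pos: [0.7532, -0.2894, 0.2598]
tool_rot: [0.635, 0.771, 0.011, 0.037]
ft_force: [0.1, 0.4, 0.3]
grip_width: 0.0852
grasp_force: 0.0
```

Run:
```python
from h import *
np.set_printoptions(precision=4,suppress=True)
o=get_obs(); print(o['joint_pos'],o['eef_pos'],Ro.from_quat(o['tool_rot']).as_matrix())
```

```text
[-0.3661  0.9658  1.2712  1.7981 -0.0022  1.0123] [ 0.7532 -0.2894  0.2598] [[-0.1896  0.9792  0.072 ]
 [ 0.9809  0.1921 -0.03  ]
 [-0.0432  0.0649 -0.997 ]]
```

Call:
apply_moves --targets '[[[0.6, 0, 0.7, 0, 1], [0.6, 0, 0.7, 0, 1], [0.6, 0, 0.7, 0, 1], [0.6, 0, 0.7, 0, 1]]]'

```text
clock: 5.03
eef_pos: [0.7682, -0.2614, 0.331]
tool_rot: [0.633, 0.768, 0.03, 0.089]
ft_force: [-0.6, -0.4, -0.2]
grip_width: 0.0855
grasp_force: 0.0
```

Run:
```python
from h import *
np.set_printoptions(precision=4,suppress=True)
o=get_obs(); print(o['joint_pos'],o['eef_pos'],Ro.from_quat(o['tool_rot']).as_matrix())
```

```text
[-0.3253  0.8815  1.2754  1.777  -0.0075  1.0529] [ 0.7682 -0.2614  0.331 ] [[-0.182   0.9677  0.1744]
 [ 0.9783  0.196  -0.0668]
 [-0.0988  0.1584 -0.9824]]
```

Call:
apply_moves --targets '[[[0.8, -0.2, 0.5, 0, 1], [0.8, -0.2, 0.5, 0, 1], [0.8, -0.2, 0.5, 0, 1], [0.8, -0.2, 0.5, 0, 1], [0.8, -0.2, 0.5, 0, 1], [0.8, -0.2, 0.5, 0, 1], [0.8, -0.2, 0.5, 0, 1], [0.8, -0.2, 0.5, 0, 1]]]'

```text
clock: 5.7
eef_pos: [0.8472, -0.2694, 0.3692]
tool_rot: [0.622, 0.755, 0.071, 0.195]
ft_force: [0.5, -0.2, 0.6]
grip_width: 0.0851
grasp_force: 0.0
```

Run:
```python
from h import *
np.set_printoptions(precision=4,suppress=True)
o=get_obs(); print(o['joint_pos'],o['eef_pos'],Ro.from_quat(o['tool_rot']).as_matrix())
```

```text
[-0.3034  0.8657  1.2754  1.5624 -0.0141  1.0718] [ 0.8472 -0.2694  0.3692] [[-0.1503  0.9113  0.3832]
 [ 0.967   0.2161 -0.1347]
 [-0.2056  0.3504 -0.9138]]
```

Call:
apply_moves --targets '[[[-0.9, 0.2, 0, 0, 1], [-0.9, 0.2, 0, 0, 1], [-0.9, 0.2, 0, 0, 1], [-0.9, 0.2, 0, 0, 1]]]'

```text
clock: 6.03
eef_pos: [0.7304, -0.2437, 0.3693]
tool_rot: [0.622, 0.755, 0.071, 0.194]
ft_force: [0.7, -1.0, 1.5]
grip_width: 0.0856
grasp_force: 0.0
```

```bash
cat > s.py <<'E'
from h import *
np.set_printoptions(precision=4,suppress=True)
o=get_obs(); M=Ro.from_quat(o['tool_rot']).as_matrix(); x,y,z=M.T
print('clk',o['clock'],'j',o['joint_pos'],'p',o['eef_pos'],'F',o['ft_force'])
print('tilt',np.degrees(np.arccos(-z[2])),'tiltaz',np.degrees(np.arctan2(z[1],z[0])),'toolx az,elev',np.degrees([np.arctan2(x[1],x[0]),np.arcsin(x[2])]),'w',o['grip_width'],o['grasp_force'])
E
python3 s.py
```

```text
clk 6.0333 j [-0.3192  0.4718  0.5641  1.2472 -0.0077  1.0571] p [ 0.7304 -0.2437  0.3693] F [ 0.6624 -1.0152  1.4839]
tilt 23.83266475987694 tiltaz -19.372459485951428 toolx az,elev [ 98.8708 -11.8068] w 0.08563999546950679 0.0
```

Call:
apply_moves --targets '[[[-0.1, 0, 0, -7, 1], [0, 0, 0, -7, 1], [0, 0, 0, -7, 1], [0, 0, 0, -7, 1], [0, 0, 0, -7, 1], [0, 0, 0, -7, 1], [0, 0, 0, -7, 1], [0, 0, 0, -7, 1]]]'

```text
clock: 6.7
eef_pos: [0.7273, -0.2436, 0.3716]
tool_rot: [0.905, 0.372, -0.026, 0.204]
ft_force: [0.3, -0.5, 0.5]
grip_width: 0.0852
grasp_force: 0.0
```

```bash
python3 s.py
```

```text
clk 6.7 j [-0.187   0.6952  0.97    1.6561 -0.3718  2.1394] p [ 0.7273 -0.2436  0.3716] F [ 0.3463 -0.4625  0.4794]
tilt 23.791997217658217 tiltaz -74.94497640177318 toolx az,elev [ 42.5259 -11.496 ] w 0.08515700842329334 0.0
```

Now push outward again, checking after each batch.

Call:
apply_moves --targets '[[[0.8, -0.2, 0.3, -3, 1], [0.8, -0.2, 0.3, 0, 1], [0.8, -0.2, 0.4, 0, 1], [0.8, -0.2, 0.5, 0, 1], [0.8, -0.2, 0.5, 0, 1], [0.8, -0.2, 0.5, 0, 1], [0.8, -0.2, 0.5, 0, 1], [0.8, -0.2, 0.5, 0, 1]]]'

```text
clock: 7.37
eef_pos: [0.8206, -0.2839, 0.4023]
tool_rot: [0.889, 0.37, 0.044, 0.265]
ft_force: [-0.6, -0.6, 1.1]
grip_width: 0.0855
grasp_force: 0.0
```

```bash
python3 s.py
```

```text
clk 7.3667 j [-0.2102  0.8417  1.2754  1.6075 -0.3808  2.0647] p [ 0.8206 -0.2839  0.4023] F [-0.5701 -0.5999  1.0999]
tilt 31.112817717557263 tiltaz -58.03070497158875 toolx az,elev [43.3682 -6.8023] w 0.0855433975565942 0.0
```

Call:
apply_moves --targets '[[[0.8, -0.2, 0.5, 0, 1], [0.8, -0.2, 0.5, 0, 1], [0.8, -0.2, 0.5, 0, 1], [0.8, -0.2, 0.5, 0, 1], [0.8, -0.2, 0.5, 0, 1], [0.8, -0.2, 0.5, 0, 1]]]'

```text
clock: 7.87
eef_pos: [0.881, -0.3102, 0.4313]
tool_rot: [0.863, 0.376, 0.107, 0.32]
ft_force: [-0.0, -0.1, -0.4]
grip_width: 0.0855
grasp_force: 0.0
```

```bash
python3 s.py
```

```text
clk 7.8667 j [-0.2263  0.8477  1.2754  1.4066 -0.3736  1.9796] p [ 0.881  -0.3102  0.4313] F [-0.0477 -0.1397 -0.4382]
tilt 39.411819161410904 tiltaz -48.05716078218333 toolx az,elev [45.8659 -3.2179] w 0.08547797332222586 0.0
```

Call:
apply_moves --targets '[[[-0.9, 0.1, 0, 7, 0.22], [-0.9, 0.1, 0, 7, 0.22], [-0.9, 0.1, 0, 7, 0.22], [-0.9, 0.1, 0, 7, 0.22], [-0.9, 0, 0, 7, 0.22], [-0.9, 0, 0, 7, 0.22], [-0.9, 0, 0, 7, 0.22], [-0.9, 0, 0, 5, 0.22]]]'

```text
clock: 8.53
eef_pos: [0.6391, -0.301, 0.4354]
tool_rot: [0.648, 0.683, 0.219, 0.254]
ft_force: [-0.5, -0.8, -0.1]
grip_width: 0.052
grasp_force: 0.0
```

Call:
apply_moves --targets '[[[-0.9, 0, -0.2, 0, 0.22], [-0.9, 0, -0.2, 0, 0.22], [-0.9, 0, -0.2, 0, 0.22], [0, 0, 0, 0, 0.22], [0, 0, 0, 0, 0.22]]]'

```text
clock: 8.95
eef_pos: [0.5317, -0.3013, 0.41]
tool_rot: [0.651, 0.681, 0.218, 0.253]
ft_force: [0.8, -0.1, 1.1]
grip_width: 0.0526
grasp_force: 0.0
```

```bash
python3 s.py
python3 - <<'E'
from h import *
np.set_printoptions(precision=4,suppress=True)
p,d,K,R,e=cam('wrist'); P=cloud(d,K,R,e); cv2.imwrite('pics/w2.png',p)
hsv=cv2.cvtColor(p,cv2.COLOR_BGR2HSV).astype(int); H,S,V=hsv[...,0],hsv[...,1],hsv[...,2]
D=d>0; z=P[...,2]
for n,m in (('or',(H>=5)&(H<18)&(S>130)&(z>.045)&(z<.065)&(P[...,1]>-.22)),
 ('blue',(H>95)&(H<130)&(S>90)&(z>.045)&(z<.065)&(abs(P[...,0]-.466)<.03)&(abs(P[...,1]+.3)<.02)),('white',(S<60)&(z>.05)&(z<.078)&(P[...,1]>-.31)&(P[...,1]<-.19)&(abs(P[...,0]-.457)<.03)) ):
    q=P[m&D]; print(n,len(q),np.median(q,0),np.percentile(q,2,0),np.percentile(q,98,0),np.linalg.svd(q-q.mean(0),full_matrices=False)[2][0]) if len(q)>4 else print(n,0)
o=get_obs(); M=Ro.from_quat(o['tool_rot']).as_matrix(); print(M,'yaz',np.degrees(np.arctan2(M[1,1],M[0,1])))
E
```

```text
clk 8.95 j [-0.6933  0.0213 -0.0409  0.9326  0.3866  0.9481] p [ 0.5317 -0.3013  0.41  ] F [ 0.8099 -0.051   1.1135]
tilt 39.037991468571136 tiltaz -2.951578084648211 toolx az,elev [91.3581 -3.4871] w 0.052605942955212474 0.0
or 522 [ 0.4444 -0.1811  0.0561] [ 0.4387 -0.1976  0.0529] [ 0.4507 -0.1654  0.059 ] [ 0.1794 -0.9837  0.0131]
blue 60 [ 0.4667 -0.3042  0.0556] [ 0.4625 -0.3086  0.0526] [ 0.4705 -0.3008  0.058 ] [-0.8327 -0.4673 -0.2972]
white 4619 [ 0.4556 -0.2438  0.0687] [ 0.4336 -0.2956  0.0562] [ 0.4796 -0.2001  0.0729] [ 0.1752 -0.9845 -0.0049]
[[-0.0251  0.7761  0.6301]
 [ 0.9978  0.0583 -0.0322]
 [-0.0617  0.6279 -0.7759]] yaz 4.299067397536719
```

View pics/w2.png

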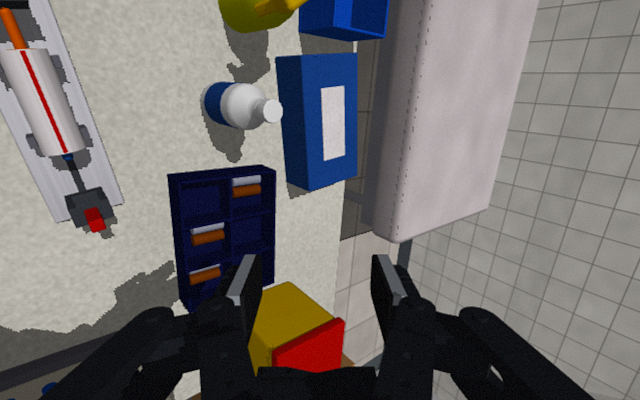

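Call:
apply_moves --targets '[[[-0.54, 0.15, -0.75, 1, 0.22], [-0.54, 0.15, -0.75, 1, 0.22], [-0.54, 0.15, -0.75, 1, 0.22], [-0.54, 0.15, -0.75, 1, 0.22], [-0.54, 0.15, -0.75, 1, 0.22], [-0.54, 0.15, -0.75, 1, 0.22], [-0.54, 0.15, -0.75, 0, 0.22], [-0.52, 0.14, -0.72, 0, 0.22]]]'

```text
clock: 9.67
eef_pos: [0.3625, -0.2542, 0.1695]
tool_rot: [0.613, 0.716, 0.231, 0.241]
ft_force: [1.0, -1.2, -0.6]
grip_width: 0.0522
grasp_force: 0.0
```

Call:
apply_moves --targets '[[[0, 0, 0, 0, 0.22], [0, 0, 0, 0, 0.22]]]'

```text
clock: 9.83
eef_pos: [0.3615, -0.2528, 0.168]
tool_rot: [0.615, 0.715, 0.231, 0.238]
ft_force: [0.6, 0.2, 0.6]
grip_width: 0.0523
grasp_force: 0.0
```

```bash
cat > g.py <<'E'
from h import *
import sys
np.set_printoptions(precision=4,suppress=True)
T=np.array(eval(sys.argv[1])); off=float(sys.argv[2])
o=get_obs(); M=Ro.from_quat(o['tool_rot']).as_matrix(); t=T-off*M[:,2]
print('z',M[:,2],'yaz',np.degrees(np.arctan2(M[1,1],M[0,1])),'target',t,'delta units',(t-o['eef_pos'])/.04)
E
python3 s.py; python3 g.py "(.4566,-.2486,.052)" .03; python3 g.py "(.4566,-.2486,.052)" .004
```

```text
clk 9.8333 j [-0.9659 -0.042  -0.7505  0.4683  0.566   0.5696] p [ 0.3615 -0.2528  0.168 ] F [0.5867 0.1786 0.5965]
tilt 38.79774396651823 tiltaz 3.5164878665805204 toolx az,elev [97.5332 -3.2232] w 0.05229785368759364 0.0
z [ 0.6254  0.0384 -0.7794] yaz 10.111014272286349 target [ 0.4378 -0.2498  0.0754] delta units [ 1.9079  0.075  -2.3167]
z [ 0.6254  0.0384 -0.7794] yaz 10.111014272286349 target [ 0.4541 -0.2488  0.0551] delta units [ 2.3144  0.1    -2.8233]
```

Call:
apply_moves --targets '[[[0.48, 0.02, -0.58, 0, 0.22], [0.48, 0.02, -0.58, 0, 0.22], [0.48, 0.02, -0.58, 0, 0.22], [0.47, 0.02, -0.58, 0, 0.22], [0.2, 0.01, -0.25, 0, 0.22], [0.2, 0.01, -0.25, 0, 0.22], [0, 0, 0, 0, 0.22], [0, 0, 0, 0, 0.22]]]'

```text
clock: 10.5
eef_pos: [0.457, -0.2502, 0.0575]
tool_rot: [0.613, 0.716, 0.232, 0.241]
ft_force: [-0.5, -0.3, -0.5]
grip_width: 0.0517
grasp_force: 0.0
```

```bash
python3 s.py; python3 g.py "(.4566,-.2486,.052)" .004
```

```text
clk 10.5 j [-0.7553  0.296  -0.7966 -0.0294  0.4753  0.7855] p [ 0.457  -0.2502  0.0575] F [-0.4522 -0.2662 -0.4929]
tilt 39.0066193808124 tiltaz 3.3568997640382174 toolx az,elev [97.6737 -3.4888] w 0.05165170692842794 0.0
z [ 0.6283  0.0369 -0.7771] yaz 10.482302308329052 target [ 0.4541 -0.2487  0.0551] delta units [-0.0723  0.0373 -0.0596]
```

Call:
apply_moves --targets '[[[-0.07, 0.04, -0.05, 0, 0.22], [0, 0, 0, 0, -1], [0, 0, 0, 0, -1], [0, 0, 0, 0, -1], [0, 0, 0, 0, -1], [0, 0, 0, 0, -1]]]'

```text
clock: 11.0
eef_pos: [0.4522, -0.2481, 0.0558]
tool_rot: [0.614, 0.715, 0.232, 0.241]
ft_force: [-1.7, 2.3, 7.0]
grip_width: 0.038
grasp_force: 60.8
```

```bash
python3 s.py
```

```text
clk 11.0 j [-0.7599  0.2936 -0.8103 -0.0395  0.4775  0.7836] p [ 0.4522 -0.2481  0.0558] F [-1.696   2.272   7.0238]
tilt 39.03818537066469 tiltaz 3.314557712437025 toolx az,elev [97.5537 -3.4302] w 0.037975621177813855 60.828917026519775
```

Gripped. Lift, hold, then measure the roll in the hand and look at the recorder.

Call:
apply_moves --targets '[[[0, 0, 0.3, 0, -1], [0, 0, 0.6, 0, -1], [0, 0, 0.9, 0, -1], [0, 0, 0.9, 0, -1], [0, 0, 0.9, 0, -1], [0, 0, 0.9, 0, -1], [0, 0.4, 0.8, -2, -1], [0, 0.8, 0.4, -2, -1]]]'

```text
clock: 11.67
eef_pos: [0.4527, -0.2032, 0.2877]
tool_rot: [0.64, 0.691, 0.222, 0.252]
ft_force: [1.9, -0.3, -0.8]
grip_width: 0.0381
grasp_force: 61.0
```

Call:
apply_moves --targets '[[[0, 0.95, 0, -2, -1], [0, 0.95, 0, -2, -1], [0, 0.95, 0, -2, -1], [0, 0.95, 0, -2, -1], [0, 0.95, 0, -2, -1], [0, 0.95, 0, -2, -1], [0, 0, 0, 0, -1], [0, 0, 0, 0, -1]]]'

```text
clock: 12.33
eef_pos: [0.4502, 0.0332, 0.2812]
tool_rot: [0.704, 0.628, 0.196, 0.267]
ft_force: [0.5, 0.4, -2.0]
grip_width: 0.0382
grasp_force: 60.9
```

```bash
python3 s.py
python3 - <<'E'
from h import *
np.set_printoptions(precision=4,suppress=True)
p,d,K,R,e=cam('wrist'); P=cloud(d,K,R,e); cv2.imwrite('pics/w3.png',p); np.savez('w3.npz',p=p,P=P)
hsv=cv2.cvtColor(p,cv2.COLOR_BGR2HSV).astype(int); H,S,V=hsv[...,0],hsv[...,1],hsv[...,2]
o=get_obs(); M=Ro.from_quat(o['tool_rot']).as_matrix(); Q=(P-o['eef_pos'])@M   # tool coords
D=d>0; v,u=np.mgrid[:400,:640]; z=P[...,2]
near=D&(abs(Q[...,1])<.03)&(abs(Q[...,2])<.05)&(abs(Q[...,0])<.13)
def rep(n,m,A=P):
    q=A[m]
    print(n,len(q),(np.median(q,0),np.percentile(q,2,0),np.percentile(q,98,0),np.linalg.svd(q-q.mean(0),full_matrices=False)[2][0]) if len(q)>4 else '', 'px',u[m].mean().round(),v[m].mean().round())
rep('plunger(tool)',near&(H>=5)&(H<18)&(S>130),Q); rep('plunger(world)',near&(H>=5)&(H<18)&(S>130))
rep('white(tool)',near&(S<60)&(V>120),Q)
rep('blue(tool)',near&(H>95)&(H<130)&(S>90),Q)
far=D&~near
rep('bar',far&(V<60)&(z>.22)&(z<.26)&(P[...,1]>.05)&(P[...,1]<.42))
rep('orchk',far&(H>=3)&(H<18)&(S>130)&(z>.09)&(z<.175)&(P[...,1]>.2))
rep('bluechk',far&(H>95)&(H<125)&(S>100)&(z>.09)&(z<.175)&(P[...,1]>.12)&(P[...,1]<.25))
rep('console',far&(z>.046)&(z<.054)&(P[...,1]>.05)&(P[...,1]<.42))
E
```

```text
clk 12.3333 j [ 0.2513 -0.3014 -0.6462  0.6032 -0.2824  1.8457] p [0.4502 0.0332 0.2812] F [ 0.469   0.385  -2.0392]
tilt 38.73555494034338 tiltaz -12.045256530795434 toolx az,elev [82.2124 -3.4082] w 0.038239681415058575 60.92289447784424
plunger(tool) 3135 (array([ 0.0658,  0.0002, -0.0041]), array([ 0.0513, -0.0091, -0.0099]), array([0.086 , 0.0099, 0.0056]), array([-0.9994,  0.0353,  0.0042])) px 316.0 143.0
plunger(world) 3135 (array([0.4573, 0.096 , 0.2808]), array([0.4481, 0.0815, 0.2704]), array([0.4661, 0.116 , 0.2882]), array([-0.1108, -0.9908,  0.0784])) px 316.0 143.0
white(tool) 9171 (array([ 0.0332,  0.0007, -0.0149]), array([ 0.0031, -0.0151, -0.0185]), array([0.0525, 0.0185, 0.0076]), array([-0.9926, -0.0819, -0.0893])) px 318.0 239.0
blue(tool) 641 (array([ 0.0152, -0.0183, -0.0301]), array([-0.0044, -0.0296, -0.0494]), array([0.0202, 0.0295, 0.0057]), array([-0.0241,  0.9997, -0.0092])) px 312.0 308.0
bar 3039 (array([0.5533, 0.1299, 0.2421]), array([0.5487, 0.1075, 0.2293]), array([0.5652, 0.1488, 0.2464]), array([-0.0776, -0.9962,  0.0392])) px 401.0 40.0
orchk 0  px nan nan
bluechk 205 (array([0.8482, 0.1669, 0.0905]), array([0.8111, 0.123 , 0.09  ]), array([0.9286, 0.1702, 0.0915]), array([0.9955, 0.0948, 0.0008])) px 452.0 16.0
console 11976 (array([0.553 , 0.1398, 0.05  ]), array([0.4944, 0.0903, 0.0473]), array([0.9267, 0.1741, 0.0519]), array([ 0.9996, -0.0274,  0.0016])) px 253.0 43.0<stdin>:10: RuntimeWarning: Mean of empty slice.
  ret = ret.dtype.type(ret / rcount)
```

View pics/w3.png

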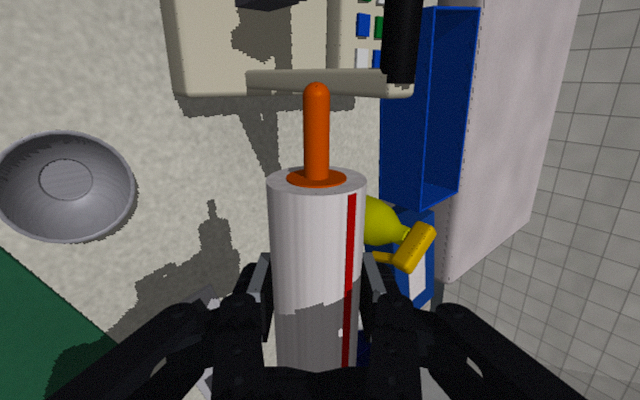

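View shows the roll held between the pads, white body (318,240), orange plunger (316,140), recorder's console at top. Fit the cylinders and the recorder's outline numerically.

```bash
cat > cyl.py <<'E'
from h import *
from scipy.optimize import least_squares
def cyl(q,r,a0,c0):  # axis through c (offset in plane normal to a0), direction a
    a0=a0/np.linalg.norm(a0); n1=np.cross(a0,[0,0,1.]); n1/=np.linalg.norm(n1); n2=np.cross(a0,n1)
    f=lambda t:np.linalg.norm(np.cross(q-(c0+t[0]*n1+t[1]*n2),(lambda a:a/np.linalg.norm(a))(a0+t[2]*n1+t[3]*n2)),axis=1)-r
    s=least_squares(f,[0,0,0,0],loss='soft_l1',f_scale=.001); t=s.x; a=a0+t[2]*n1+t[3]*n2
    return c0+t[0]*n1+t[1]*n2,a/np.linalg.norm(a),np.abs(s.fun).mean()
E
python3 - <<'E'
from cyl import *
np.set_printoptions(precision=4,suppress=True)
z=np.load('w3.npz'); p,P=z['p'],z['P']; hsv=cv2.cvtColor(p,cv2.COLOR_BGR2HSV).astype(int); H,S,V=hsv[...,0],hsv[...,1],hsv[...,2]
o=get_obs(); M=Ro.from_quat(o['tool_rot']).as_matrix(); Q=(P-o['eef_pos'])@M
near=(abs(Q[...,1])<.022)&(abs(Q[...,2])<.03)&(Q[...,0]>.0)&(Q[...,0]<.13)
pl=near&(H>=5)&(H<18)&(S>130); wh=near&(S<60)&(V>120)&(Q[...,0]<.048)&(Q[...,0]>.01)&(Q[...,2]<-.002); s1=pl&(Q[...,0]>.057)&(Q[...,0]<.08)
for n,m,r in (('plunger',s1,.005),('white',wh,.02)):
    c,a,e=cyl(Q[m],r,np.array([1.,0,0]),np.array([.07 if r<.01 else .03,0,.004])); w=M@a; print(n,m.sum(),c,a,e,'world az,elev',np.degrees([np.arctan2(w[1],w[0]),np.arcsin(w[2])]))
print('tip x',Q[pl][:,0].max(),'face x',np.percentile(Q[near&(S<60)&(V>120)][:,0],99.5))
# recorder from scene view
p,d,P=load('scene'); hsv=cv2.cvtColor(p,cv2.COLOR_BGR2HSV).astype(int); H,S,V=hsv[...,0],hsv[...,1],hsv[...,2]
v,u=np.mgrid[:400,:640]; B=(u>345)&(u<505)&(v>185)&(v<345)&(d>0); Z=P[...,2]
m=B&(V<60)&(Z>.22)&(Z<.26)&(P[...,1]>.12)&(P[...,1]<.365)
c,a,e=cyl(P[m],.011,np.array([.1,.995,0]),np.array([.576,.243,.235])); print('bar',c,a,e,'az',np.degrees(np.arctan2(a[1],a[0])))
th=np.arctan2(-a[0],a[1]) if a[1]>0 else np.arctan2(a[0],-a[1])
ex=np.array([np.cos(th),np.sin(th)]); ey=np.array([-ex[1],ex[0]]); L=np.stack([P[...,:2]@ex,P[...,:2]@ey,Z],-1)
print('yaw',np.degrees(th),'bar in rot frame x',c[:2]@ex)
def ext(n,m): q=L[m]; print(n,m.sum(),np.percentile(q,[1,50,99],axis=0).ravel())
ext('bar',B&(V<60)&(Z>.22)&(Z<.26)); ext('console',B&(Z>.046)&(Z<.054)); ext('panel',B&(Z>.075)&(Z<.083)&(P[...,0]>.64)); ext('orange',B&(H>=3)&(H<18)&(S>130)&(Z>.09)); ext('blue',B&(H>100)&(H<125)&(S>100)&(Z>.09)&(P[...,0]<.63))
# panel back wall to the ground
E
```

```text
plunger 1620 [ 0.07   -0.0001 -0.0087] [ 0.9965  0.0033 -0.0836] 0.001230331962426203 world az,elev [84.726  0.447]
white 6451 [0.03   0.0004 0.0032] [ 0.9969 -0.0033 -0.0789] 0.0004380263000401202 world az,elev [84.8557  0.0006]
tip x 0.0874553282391193 face x 0.053100216562582694
bar [0.5731 0.2433 0.2332] [0.1016 0.9948 0.0011] 0.0009747413815272757 az 84.16627170008579
yaw -5.83372829991421 bar in rot frame x 0.5453725154463687
bar 1066 [0.5406 0.1671 0.2296 0.5528 0.3041 0.2411 0.558  0.4327 0.2457]
console 4622 [0.4794 0.1474 0.0461 0.5767 0.2999 0.0482 0.7352 0.4504 0.053 ]
panel 4132 [0.6444 0.1582 0.0751 0.6923 0.3012 0.0784 0.8019 0.4384 0.0827]
orange 209 [0.4997 0.3593 0.1024 0.5367 0.3618 0.1378 0.5667 0.3691 0.1681]
blue 45 [0.5331 0.2313 0.1127 0.553  0.2348 0.1285 0.5644 0.2374 0.1429]
```

```bash
cat > r.py <<'E'
from h import *
import sys
np.set_printoptions(precision=3,suppress=True)
yaw=np.radians(-5.83); SX,SY=.538,.2997   # seat in rotated frame
try: exec(open('seat.txt').read())
except FileNotFoundError: pass
Rz=Ro.from_euler('z',yaw).as_matrix(); seat=Rz@np.array([SX,SY,0])+[0,0,.120]
C=np.array([.002,.0005,.0054]); A=np.array([.997,-.003,-.079])
U=np.array([-.643,0,.766]); N=np.array([.766,0,.643])
def state():
    o=get_obs(); M=Ro.from_quat(o['tool_rot']).as_matrix(); c=o['eef_pos']+M@C; a=Rz.T@M@A
    q=Rz.T@(c-seat); return q,a,o
if __name__=='__main__':
    q,a,o=state(); print('roll s,y,p mm',np.array([q@U,q[1],q@N])*1e3,'axis yaw,elev err deg',np.degrees([np.arctan2(-a[0],a[1]),np.arcsin(a[2])]),'F rec',Rz.T@o['ft_force'],'t',o['clock'])
    for s in sys.argv[1:]:
        s_,y_,p_=eval(s); t=Rz@(s_*U+p_*N+np.array([0,y_,0]))*1e-3+seat; d=Rz@(q); print(s,'delta units',(t-seat-Rz@q)/.04)
E
python3 r.py "(130,-35,0)" "(90,-35,0)"
```

```text
roll s,y,p mm [ 177.7   -222.054   32.583] axis yaw,elev err deg [0.673 0.015] F rec [ 0.043 -0.983 -1.859] t 12.3833
(130,-35,0) delta units [ 0.617  4.638 -1.436]
(90,-35,0) delta units [ 1.256  4.572 -2.202]
```

Call:
apply_moves --targets '[[[0, 0.77, -0.24, -0.6, -1], [0, 0.77, -0.24, 0, -1], [0.1, 0.77, -0.24, 0, -1], [0.1, 0.77, -0.24, 0, -1], [0.2, 0.77, -0.24, 0, -1], [0.2, 0.77, -0.24, 0, -1], [0, 0, 0, 0, -1], [0, 0, 0, 0, -1]]]'

```text
clock: 13.05
eef_pos: [0.4763, 0.211, 0.2227]
tool_rot: [0.712, 0.619, 0.192, 0.27]
ft_force: [-0.4, -1.1, -2.0]
grip_width: 0.0382
grasp_force: 61.0
```

```bash
python3 r.py "(90,-35,0)"
python3 - <<'E'
from r import *
p,d,K,R,e=cam('wrist'); P=cloud(d,K,R,e); cv2.imwrite('pics/w4.png',p)
L=(P-seat)@Rz; L=np.stack([L@U,L[...,1],L@N],-1)*1e3; np.savez('w4.npz',p=p,L=L,P=P)
hsv=cv2.cvtColor(p,cv2.COLOR_BGR2HSV).astype(int); H,S,V=hsv[...,0],hsv[...,1],hsv[...,2]; v,u=np.mgrid[:400,:640]
D=(d>0)&(abs(L[...,0])<80)&(abs(L[...,1])<100)&(abs(L[...,2])<50)
for n,m in (('orange',D&(H>=3)&(H<18)&(S>130)&(L[...,1]>50)),('blue',D&(H>95)&(H<130)&(S>90)),('bar',(d>0)&(V<60)&(abs(P[...,2]-.235)<.02)&(abs(L[...,1])<125))):
    q=L[m]; print(n,len(q),np.percentile(q,[1,5,50,95,99],axis=0) if len(q) else '',u[m].mean(),v[m].mean())
E
```

```text
roll s,y,p mm [128.168 -39.861   0.788] axis yaw,elev err deg [-0.467 -0.086] F rec [-0.332 -1.155 -1.976] t 13.05
(90,-35,0) delta units [ 0.607  0.06  -0.743]
orange 1687 [[-26.882  61.377 -23.556]
 [ -7.934  61.423 -20.51 ]
 [ 51.327  63.85   -2.413]
 [ 52.761  68.86   15.547]
 [ 53.305  69.292  17.154]] 312.2442205097807 37.09839952578542
blue 0  nan nan
bar 27944 [[ 82.53  -78.697 -55.956]
 [ 86.369 -58.703 -51.024]
 [ 95.449 -23.603  68.304]
 [194.809  64.071  84.102]
 [199.351  71.717  86.762]] 332.76699828227885 243.1485470941884<stdin>:7: RuntimeWarning: Mean of empty slice.
  ret = ret.dtype.type(ret / rcount)
```

View pics/w4.png

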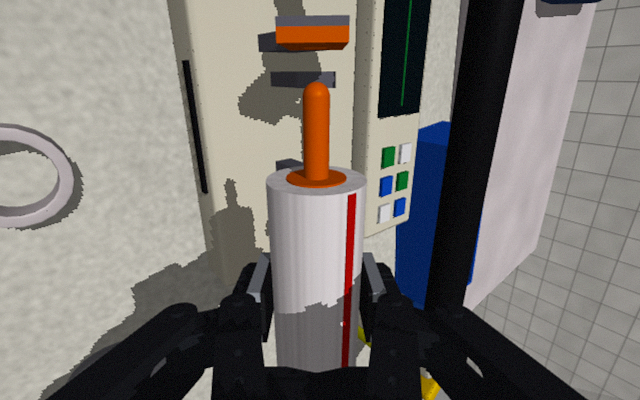

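View: orange cheek top (312,37), grey ribs (305,78) and (285,165), bar (475,150); roll lined up. I update the seat and go on down to s=35 mm with the plunger inside the orange cheek.

```bash
echo "SX,SY=.535,.3001" > seat.txt; sed -i 's/\[0,0,.120\]/[0,0,.1193]/' r.py; python3 r.py "(75,-33,0)" "(38,-33,0)"
```

```text
roll s,y,p mm [127.375 -41.022   3.693] axis yaw,elev err deg [-0.509 -0.059] F rec [-0.388  0.106 -1.316] t 13.1
(75,-33,0) delta units [ 0.787  0.121 -1.062]
(38,-33,0) delta units [ 1.379  0.061 -1.77 ]
```

Call:
apply_moves --targets '[[[0.27, 0.04, -0.36, 0.5, -1], [0.27, 0.04, -0.36, 0, -1], [0.25, 0.04, -0.34, 0, -1], [0, 0, 0, 0, -1], [0, 0, 0, 0, -1], [0, 0, 0, 0, -1]]]'

```text
clock: 13.6
eef_pos: [0.5072, 0.2162, 0.183]
tool_rot: [0.709, 0.621, 0.195, 0.269]
ft_force: [0.6, 0.9, -1.8]
grip_width: 0.0379
grasp_force: 61.0
```

```bash
python3 r.py "(38,-33,0)"
```

```text
roll s,y,p mm [ 76.96  -31.921   1.201] axis yaw,elev err deg [0.082 0.108] F rec [ 0.507  0.977 -1.847] t 13.6
(38,-33,0) delta units [ 0.597 -0.088 -0.765]
```

Call:
apply_moves --targets '[[[0.2, -0.02, -0.26, 0, -1], [0.2, -0.02, -0.26, 0, -1], [0.2, -0.02, -0.25, 0, -1], [0, 0, 0, 0, -1], [0, 0, 0, 0, -1], [0, 0, 0, 0, -1]]]'

```text
clock: 14.1
eef_pos: [0.531, 0.2156, 0.1526]
tool_rot: [0.708, 0.622, 0.196, 0.269]
ft_force: [-0.1, 0.5, -0.9]
grip_width: 0.0382
grasp_force: 61.1
```

```bash
python3 r.py "(37,0,0)" "(37,3.5,0)"
```

```text
roll s,y,p mm [ 38.369 -30.052  -0.206] axis yaw,elev err deg [0.233 0.145] F rec [-0.136  0.45  -0.914] t 14.1
(37,0,0) delta units [ 0.102  0.745 -0.023]
(37,3.5,0) delta units [ 0.111  0.832 -0.023]
```

Call:
apply_moves --targets '[[[0.02, 0.14, 0, 0, -1], [0.02, 0.14, 0, 0, -1], [0.02, 0.14, 0, 0, -1], [0.02, 0.14, 0, 0, -1], [0.01, 0.14, -0.01, 0, -1], [0.01, 0.13, -0.01, 0, -1], [0, 0, 0, 0, -1], [0, 0, 0, 0, -1]]]'

```text
clock: 14.77
eef_pos: [0.5352, 0.2489, 0.1507]
tool_rot: [0.708, 0.622, 0.195, 0.27]
ft_force: [-0.3, -5.1, 1.2]
grip_width: 0.0378
grasp_force: 61.1
```

```bash
python3 r.py "(37,3.5,0)" "(12,3.5,0)"
python3 - <<'E'
from r import *
q,a,o=state(); M=Ro.from_quat(o['tool_rot']).as_matrix(); p,d,K,R,e=cam('wrist'); P=cloud(d,K,R,e); Q=(P-o['eef_pos'])@M
hsv=cv2.cvtColor(p,cv2.COLOR_BGR2HSV).astype(int); H,S,V=hsv[...,0],hsv[...,1],hsv[...,2]
n=(abs(Q[...,1])<.025)&(abs(Q[...,2])<.03)&(Q[...,0]>0)&(Q[...,0]<.13)&(d>0)
w=n&(S<60)&(V>110)&(Q[...,0]<.056); print('face x tool',np.percentile(Q[w][:,0],99.5))
L=(P-seat)@Rz; L=np.stack([L@U,L[...,1],L@N],-1)*1e3; m=(d>0)&(H>=3)&(H<18)&(S>130)&(abs(L[...,0])<70)&(L[...,1]>40)&(abs(L[...,2])<40)&(L[...,0]>44)
print('orange top',np.percentile(L[m],[2,50,98],axis=0)); cv2.imwrite('pics/w5.png',p)
E
```

```text
roll s,y,p mm [36.408  3.433 -0.757] axis yaw,elev err deg [0.222 0.056] F rec [ 0.237 -5.121  1.194] t 14.7667
(37,3.5,0) delta units [0.005 0.001 0.024]
(12,3.5,0) delta units [ 0.405 -0.04  -0.455]
face x tool 0.049979250641771736
orange top [[ 45.063  50.96  -18.639]
 [ 50.207  64.594   0.398]
 [ 51.494  68.733  19.489]]
```

View pics/w5.png

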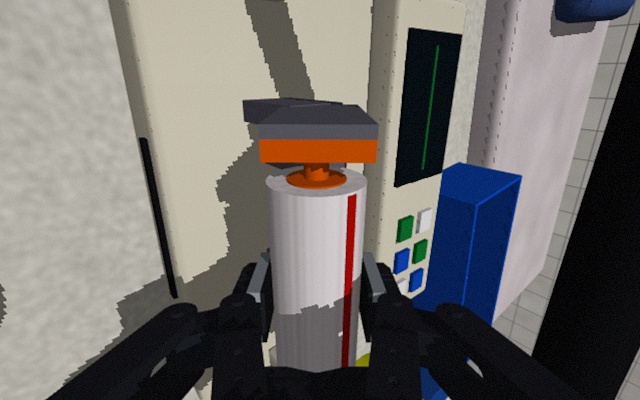

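Plunger is compressed against the orange cheek (about 5 N), and the picture shows the orange cheek (318,150) directly above the roll with the plunger pushed in (317,172). Slide down the slope.

Call:
apply_moves --targets '[[[0.11, 0.02, -0.1, 0, -1], [0.1, -0.01, -0.12, 0, -1], [0.1, -0.01, -0.12, 0, -1], [0.1, -0.01, -0.12, 0, -1], [0, 0, 0, 0, -1], [0, 0, 0, 0, -1]]]'

```text
clock: 15.32
eef_pos: [0.5509, 0.2476, 0.1312]
tool_rot: [0.709, 0.623, 0.194, 0.269]
ft_force: [0.4, -4.6, -3.9]
grip_width: 0.0382
grasp_force: 60.8
```

```bash
python3 r.py "(4,4.5,0)" "(0,4.5,0)"
```

```text
roll s,y,p mm [11.308  3.724 -1.23 ] axis yaw,elev err deg [ 0.199 -0.009] F rec [ 0.888 -4.504 -3.897] t 15.3167
(4,4.5,0) delta units [ 0.142  0.005 -0.12 ]
(0,4.5,0) delta units [ 0.206 -0.002 -0.197]
```

Call:
apply_moves --targets '[[[0.07, 0.01, -0.06, 0, -1], [0.07, 0, -0.06, 0, -1], [0.05, 0, -0.05, 0, -1], [0, 0, 0, 0, -1], [0, 0, 0, 0, -1]]]'

```text
clock: 15.73
eef_pos: [0.5588, 0.2488, 0.1252]
tool_rot: [0.708, 0.623, 0.195, 0.269]
ft_force: [-0.8, -3.5, -1.9]
grip_width: 0.0381
grasp_force: 61.0
```

```bash
python3 r.py "(0,4.5,0)" "(0,-7,0)"
```

```text
roll s,y,p mm [1.77  5.737 0.839] axis yaw,elev err deg [0.248 0.076] F rec [-0.459 -3.518 -1.916] t 15.7333
(0,4.5,0) delta units [ 0.009 -0.032 -0.047]
(0,-7,0) delta units [-0.02  -0.318 -0.047]
```

Call:
apply_moves --targets '[[[0.01, -0.04, -0.02, 0, -1], [0, -0.08, -0.01, 0, -1], [-0.01, -0.08, 0, 0, -1], [-0.01, -0.08, 0, 0, -1], [0, 0, 0, 0, -1], [0, 0, 0, 0, -1]]]'

```text
clock: 16.23
eef_pos: [0.5586, 0.2383, 0.1244]
tool_rot: [0.708, 0.623, 0.196, 0.269]
ft_force: [-1.0, -1.5, -1.9]
grip_width: 0.0381
grasp_force: 61.1
```

```bash
python3 r.py "(0,-7,0)"
```

```text
roll s,y,p mm [ 0.614 -4.73   1.032] axis yaw,elev err deg [0.296 0.182] F rec [-0.882 -1.55  -1.876] t 16.2333
(0,-7,0) delta units [-0.016 -0.055 -0.028]
```

Call:
apply_moves --targets '[[[-0.02, -0.05, -0.02, 0, -1], [0, 0, 0, 0, -1], [0, 0, 0, 0, -0.05], [0, 0, 0, 0, 0.1], [0, 0, 0, 0, 0.22], [0, 0, 0, 0, 0.22], [0, 0, 0, 0, 0.22]]]'

```text
clock: 16.82
eef_pos: [0.5579, 0.2354, 0.1234]
tool_rot: [0.708, 0.622, 0.195, 0.269]
ft_force: [-0.7, -0.5, -0.3]
grip_width: 0.052
grasp_force: 0.0
```

```bash
python3 r.py "(100,-7,0)"
python3 - <<'E'
from cyl import *; from r import *
q,a,o=state(); M=Ro.from_quat(o['tool_rot']).as_matrix(); p,d,K,R,e=cam('wrist'); P=cloud(d,K,R,e); Q=(P-o['eef_pos'])@M
hsv=cv2.cvtColor(p,cv2.COLOR_BGR2HSV).astype(int); H,S,V=hsv[...,0],hsv[...,1],hsv[...,2]
w=(d>0)&(abs(Q[...,1])<.022)&(abs(Q[...,2])<.03)&(Q[...,0]>.0)&(S<60)&(V>120)&(Q[...,0]<.05)&(Q[...,2]<-.002)
c,ax,er=cyl(Q[w&(Q[...,0]<.04)],.02,np.array([1.,0,0]),np.array([.03,0,.005])); c=c-ax*(c[0]-.002)/ax[0]
t=Rz.T@(M@c+o['eef_pos']-seat); aw=Rz.T@M@ax; print('w',o['grip_width'],'roll axis at seat mm s,p',np.array([t@U,t@N])*1e3,'face',np.percentile(Q[w][:,0],99),'yaw,elev',np.degrees([np.arctan2(-aw[0],aw[1]),np.arcsin(aw[2])]),er)
cv2.imwrite('pics/w6.png',p)
E
```

```text
roll s,y,p mm [ 0.134 -7.64   0.06 ] axis yaw,elev err deg [0.216 0.086] F rec [-0.617 -0.598 -0.334] t 16.8167
(100,-7,0) delta units [-1.597  0.179  1.911]
w 0.05199979377850676 roll axis at seat mm s,p [1.225 1.203] face 0.04966346963475326 yaw,elev [0.479 0.877] 0.0003461309624206414
```

View pics/w6.png

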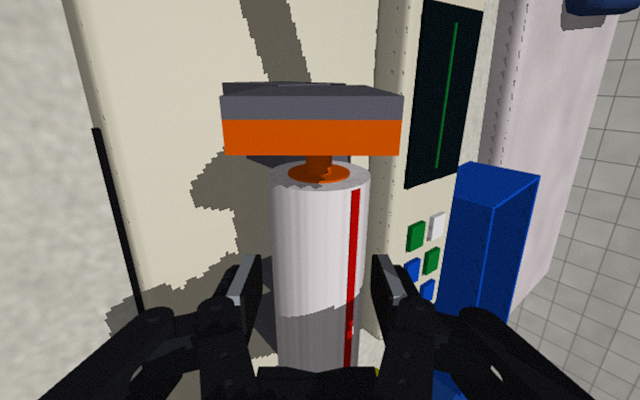

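Picture shows the roll free between the opened pads, plunger end under the orange cheek (320,165). Back out along the slope and check.

Call:
apply_moves --targets '[[[-0.2, 0.02, 0.24, 0, 0.22], [-0.2, 0.02, 0.24, 0, 0.22], [-0.2, 0.02, 0.24, 0, 0.22], [-0.2, 0.02, 0.24, 0, 0.22], [-0.2, 0.02, 0.24, 0, 0.22], [-0.2, 0.02, 0.24, 0, 0.22], [-0.2, 0.02, 0.24, 0, 0.22], [-0.2, 0.02, 0.24, 0, 0.22]]]'

```text
clock: 17.53
eef_pos: [0.4934, 0.2419, 0.2007]
tool_rot: [0.708, 0.622, 0.195, 0.269]
ft_force: [-0.0, -0.3, -0.6]
grip_width: 0.0523
grasp_force: 0.0
```

Call:
apply_moves --targets '[[[-0.6, -0.3, 0.3, 0, 0.22], [-0.6, -0.3, 0.3, 0, 0.22], [-0.6, 0, 0.3, 0, 0.22], [0, 0, 0, 0, 0.22], [0, 0, 0, 0, 0.22], [0, 0, 0, 0, 0.22]]]'

```text
clock: 18.03
eef_pos: [0.4221, 0.2185, 0.2365]
tool_rot: [0.708, 0.622, 0.196, 0.269]
ft_force: [0.8, 0.3, -0.7]
grip_width: 0.052
grasp_force: 0.0
```

Run:
```python
from cyl import *; from r import *
p2,d,K,R,e=cam('scene'); cv2.imwrite('pics/fin.png',cv2.resize(p2[180:300,340:510],None,fx=4,fy=4,interpolation=2))
p,d,K,R,e=cam('wrist'); P=cloud(d,K,R,e); L=(P-seat)@Rz; G=np.stack([L@U,L[...,1],L@N],-1)*1e3
hsv=cv2.cvtColor(p,cv2.COLOR_BGR2HSV).astype(int); H,S,V=hsv[...,0],hsv[...,1],hsv[...,2]
D=(d>0)&(abs(G[...,0])<60)&(abs(G[...,1])<75)&(abs(G[...,2])<30)
for n,m in (('or',D&(H>=3)&(H<18)&(S>130)&(G[...,1]<66)),('blue',D&(H>95)&(H<130)&(S>90)),('white',D&(S<60)&(V>120)&(abs(G[...,0])<24)&(abs(G[...,2])<22))):
    print(n,m.sum(),np.percentile(G[m],[1,50,99],axis=0) if m.sum()>5 else '')
m=D&(S<60)&(V>120)&(abs(G[...,0])<24)&(abs(G[...,2])<22)
if m.sum()>50:
    c,a,er=cyl(G[m]*1e-3,.02,np.array([0,1.,0]),np.zeros(3)); print('axis s,p',c*1e3,a,er)
print(state()[2]['ft_force'])
```

```text
Traceback (most recent call last):
  File "h.py", line 5, in cam
    if 'eye' in c: R=Ro.from_quat(c['rotation']).as_matrix(); e=np.array(c['eye'])
                     ^^
UnboundLocalError: cannot access local variable 'Ro' where it is not associated with a value
```

```bash
sed -i '/^        from scipy/d' h.py
python3 - <<'E'
from cyl import *; from r import *
p2,d,K,R,e=cam('scene'); cv2.imwrite('pics/fin.png',cv2.resize(p2[180:300,340:510],None,fx=4,fy=4,interpolation=2))
p,d,K,R,e=cam('wrist'); P=cloud(d,K,R,e); L=(P-seat)@Rz; G=np.stack([L@U,L[...,1],L@N],-1)*1e3
hsv=cv2.cvtColor(p,cv2.COLOR_BGR2HSV).astype(int); H,S,V=hsv[...,0],hsv[...,1],hsv[...,2]
D=(d>0)&(abs(G[...,0])<60)&(abs(G[...,1])<75)&(abs(G[...,2])<30)
for n,m in (('or',D&(H>=3)&(H<18)&(S>130)&(G[...,1]<59)),('blue',D&(H>95)&(H<130)&(S>90)),('white',D&(S<60)&(V>120)&(abs(G[...,0])<24)&(abs(G[...,2])<22))):
    print(n,m.sum(),np.percentile(G[m],[1,50,99],axis=0) if m.sum()>5 else '')
m=D&(S<60)&(V>120)&(abs(G[...,0])<24)&(abs(G[...,2])<22)
if m.sum()>50:
    c,a,er=cyl(G[m]*1e-3,.02,np.array([0,1.,0]),np.zeros(3)); print('axis s,p',c*1e3,a,er)
print(state()[2]['ft_force'])
E
```

```text
or 277 [[-6.784 42.992 -8.654]
 [ 6.578 49.868  0.871]
 [14.121 58.84  10.089]]
blue 485 [[-17.387 -70.293 -19.715]
 [ 15.873 -63.777  -1.048]
 [ 17.582 -60.414  20.112]]
white 4090 [[  7.385 -56.599 -12.954]
 [ 19.759  -2.155   1.12 ]
 [ 22.776  42.299  20.264]]
axis s,p [1.351 0.    1.649] [0.018 1.    0.001] 0.0005421682828917553
[ 0.69   0.455 -0.662]
```

View pics/fin.png

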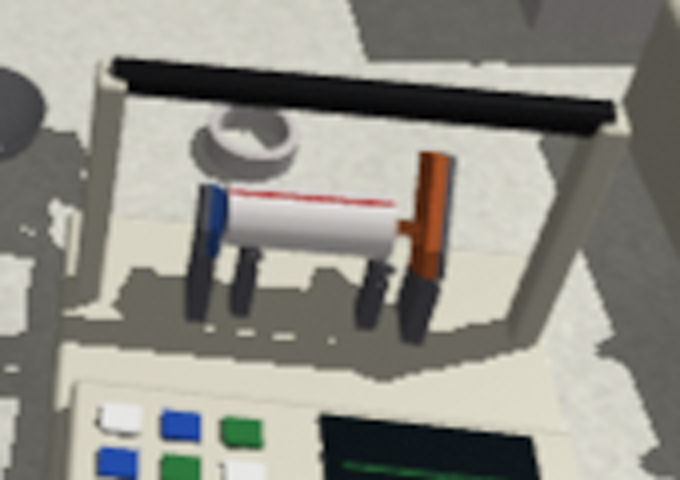

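Picture: roll seated between blue cheek (213,225) and orange cheek (430,215) under the handle. The numbers agree: its end faces are at y -57 and +43 mm, so the pin is at -69 mm, fully home. The axis is within about 2.5 mm of the pockets' line, less than the 3 mm of play, and the arm is clear.

```bash
python3 -c "
from workcell import order; print(order.job_done())"
```

```text
the job is handed in; nothing more can be done
None
```

I slid the jaw back about 44 mm, seated the roll in the recorder with the blue pin measured fully home, let it go and handed the job in at about 18 s; the plunger being home in its pocket is inferred from the roll's position and the forces, and no verdict was shown.

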